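# Make up the bar kit and the mounted-specimen kit for the hardness testers

### The job

Make up the two hardness-test kits from the stock at the front of the bench. In the small tray stand the vee anvil in the square pocket, vee up, and the round bar end upright in the round pocket. In the large tray lay the round reference block flat in the round pocket, and stand the ivory mounted specimen in the long channel between the two black control mounts, one on either side of it (they stand side by side with no room between, so shift one along the channel first); leave the square reference block where it lies.

Things in the scene. Friction and masses are not known exactly. Their poses are not given: they have to be found in the camera images.
- tray_bar: Small kit tray, fixed: grey plate, black border, 84 x 142 mm, 10 mm thick, pockets 7 mm deep (floor 3 mm above the underside). Origin: centre of the underside; x across the short side, y along the long one, z up. Square pocket 58 x 58 mm centred at x 0, y -29 mm (vee anvil); round pocket, 48 mm diameter, at x 0, y +34 mm (bar end). Both empty.
- tray_mounts: Large kit tray, fixed, same make, heights and origin, 156 (x) x 160 (y) mm. Channel 44 mm wide (x), 120 mm long (y), centred at x -43, y 0 mm, holding two black mounts. Empty round pocket, 66 mm diameter, at x +32, y +34 mm (round block). A third pocket at x +32, y -43 mm is filled by a fixed black loupe, 50 (x) x 36 (y) mm, top 21 mm above the tray's underside.
- anvil_vee: Steel vee anvil, a 40 x 40 mm block 30 mm high with a V groove in its top that runs along its x axis; loose, at the front of the bench. Its sides facing +y and -y are plain and full height. Origin: centre of its underside; z up.
- bar_end: Brown round bar end, 32 mm diameter, 48 mm high, standing on end, bright ground flat on top; loose, 0.31 kg. Origin: centre of its underside; z along the bar, up.
- block_round: Round steel reference block, a disc of 50 mm diameter and 15 mm thick lying flat, small dots on its top; loose, 0.23 kg. Origin: centre of its underside; z up.
- mount_ivory: Ivory (cream) mounted specimen, a resin disc of 30 mm diameter and 20 mm high with a small grey metal face on top; loose. Origin: centre of its underside; z up.
- mount_black_low: Black control mount, resin disc of 30 mm diameter, 16 mm high, small round metal face on top; loose, in the large tray's channel with the other black mount, 1 to 5 mm apart. The pair stands towards the channel's -y end; the free length is on its +y side, enough that shifting only the +y one to that end makes room. Origin: centre of its underside; z up.
- mount_black_high: The other black control mount, alike but 18 mm high (30 mm diameter); loose, in the same channel. Which of the two is nearer the -y end changes from start to start; either may end on either side of the ivory one. Origin: centre of its underside; z up.
- block_square: Square steel reference block, 50 x 50 x 10 mm, lying flat among the stock; loose; belongs to neither kit and stays where it is. Origin: centre of its underside; z up.
Not all that is in view belongs to the job. Leave any yellow look-alike of the mount_ivory alone. What is shaped like the bar_end but orange is not meant.

How it is judged:
By the outcome, as a careful person would: the job done as asked, in the order asked, and still so for the second after the job is handed in, with the robot touching nothing.
It also fails if it takes over 102 s, if anything falls off the work surface, if the arm or the gripper's body presses on something with over 40 N, if the wrist force passes 120 N, or if a joint passes its speed limit or range.

### The arm

A 7-joint arm with a two-finger parallel gripper is mounted at the origin on a cart in front of the work surface, level with it; the furniture and walls round the work are solid. World frame = base frame: x ahead of the robot, y to its left, z up, the work surface at z = 0. Lengths are in m, angles in rad, forces in N, time in s.
With the tool pointing down it reaches from about 0.4 to 0.85 m from the base axis. Payload 4.5 kg.
Tool frame: the origin (TCP) lies where the fingers leave the gripper's body, on its centre line; the fingertips stand 64 mm ahead of it and the grasp point (between the pads) lies 45 mm ahead of it; z points along the fingers, y is the direction in which the jaws open and shut (so a half turn about z gives the same grasp; the last joint's range is limited). The gripper opens to 88 mm and grips with 3 to 60 N. Pads are 18 mm wide; open, the fingers measure 123 mm over their backs; the gripper's body (75 mm by 187 mm) begins 45 mm behind the grasp point.
Start: joints at [-1.291, 0.689, -0.195, 1.565, 0.157, 0.902, -0.215], TCP at [0.152, 0.606, 0.303] pointing down, gripper open.
Joint ranges: [-3.01, 3.01], [-0.46, 2.08], [-1.47, 1.51], [0.13, 2.56], [-1, 4.14], [0.04, 2.09], [-2.66, 2.66]. Speed limits (rad/s): [2.57, 2.57, 3.14, 3.14, 3.14, 3.14, 3.14].

### API

Orientations are given as a unit quaternion [x, y, z, w].
In Python, from plant import monitor, snapshot, workorder, finder gives the robot as it stands.
- The arm moves only by the tool carry_out, never from a script. Its argument "motion" is one flat list of numbers, 6 for each row, row after row: the shift along the tool's x, y, z in cm, then the turn, a rotation vector about the tool's x, y, z in rad. In form: [x, y, z, rx, ry, rz, x, y, z, rx, ry, rz, ...]. A call has 1 to 8 rows; each row shifts and turns the commanded pose from where the row before left it, along the tool's axes as they then stand; what a row does not reach is not made up. A row lasts 1/8 s, in which the tool goes at most 62.5 mm and 10.7 degrees, less where a joint would pass 70% of its speed; a pose out of reach is approached as far as the arm can. A call with a gripper value outside its range is refused whole. "hand" is the finger opening in cm, from 0 to 8.81, set as the call begins (left out, the last holds). The fingers move at their own pace and stop on an object; "grip_force" is the grip in N (left out, the last holds). Time passes only in rows, so rows that do not move let the fingers close. It gives the time, the measured TCP pose, the force and the opening at its end, in the units of the state.
- monitor.get_state(): the state, without advancing time (a new reading comes with each control period).
- snapshot(name): name is "scene" or "top"; returns a dict with "frame" (384x512x3 uint8, red, green, blue), "range_z" (384x512 float32, m along the optical axis (not along the pixel's ray), 0 where there is no reading), "fx", "fy", "cx", "cy" (pixels), "D" ([k1, k2, p1, p2, k3] as OpenCV has them; the pictures are not rectified), "rvec" (rotation vector, rad) and "tvec" (3), from world to camera coordinates, as OpenCV has them. Camera axes: x right, y down, z forward; pixel columns grow to the right and rows downward; lengths in m; the calibration is good to about 2 mm. A picture is of the moment at which its call begins.
- workorder.finish_job(): hands the job in, once; it reports no verdict.
Trained networks look in a picture, given as the dict that the camera call returned (one of the last four; its "shot" number tells which), for a name from the list of things; names that differ only in an ending like _2 or _b are one class to them, and where a whole thing is asked for, a point or a joint stands for the part that bears it (a point fixed in the world has none). Each returns a list of dicts, best first, with "p" (0 to 1); they miss things now and then, are a little off and sometimes report something else, mostly with a low value. They report only what shows in the picture. A call takes as long as a camera call. They do not tell look-alikes from the thing itself.
- finder.masks_of(picture, thing): "pixels" (384x512 bool, what is visible of it) and "extent" ([left, top, right, bottom] in pixels, round what is visible of it).
The state is a dict: "clock": time; "q": joint angles; "qd": joint speeds; "joint_torque": joint torques, N m; "tool_pos": TCP position; "eef_rot": TCP orientation; "contact_force": force on the tool from outside, world axes, zero at the start; "moment": the same for the moment, N m; "opening": opening from 0.0 (shut) to 1.0 (fully open).
Only numpy, scipy, OpenCV 4.12 (cv2) and the standard library are available. Lean on these libraries where they do the work, as an engineer would, in place of code of your own. Each camera call takes 0.05 s, during which the arm holds its last target. There are 200 camera calls.

## Working session

There is one attempt and no reset: what is moved stays moved. The work goes in short steps, Python scripts to look and compute and a tool call to move; the robot and the scene stay as the last step left them, time stands still between calls to the robot, and variables do not carry over. Pictures are saved under pics/ and viewed, about 12 in all and at most 16, crops included, and the job is handed in when it is done.

Besides the shell and the picture viewer there is one more tool, called as a command line: name --argument value ..., lists and objects as JSON in quotes. carry_out: Moves the arm, as the interface text tells. Its arguments: {"type":"object","properties":{"motion":{"type":"array"},"hand":{"type":"number"},"grip_force":{"type":"number"}},"required":["motion"]}

```bash
ls; mkdir -p pics
cat > h.py <<'E'
import numpy as np, cv2
from plant import monitor, snapshot, workorder, finder
def cam(s):
    K=np.array([[s['fx'],0,s['cx']],[0,s['fy'],s['cy']],[0,0,1.]]);return K,np.array(s['D'],float),cv2.Rodrigues(np.array(s['rvec'],float))[0],np.array(s['tvec'],float).ravel()
def world(s):
    "HxWx3 world points from depth"
    K,D,R,t=cam(s);h,w=s['range_z'].shape
    u,v=np.meshgrid(np.arange(w),np.arange(h))
    n=cv2.undistortPoints(np.stack([u,v],-1).reshape(-1,1,2).astype(float),K,D).reshape(h,w,2)
    z=s['range_z'];P=np.dstack([n[...,0]*z,n[...,1]*z,z])
    W=(P-t)@R; W[z==0]=np.nan
    return W
def proj(s,p):
    K,D,R,t=cam(s);return cv2.projectPoints(np.atleast_2d(p).astype(float),np.array(s['rvec'],float),t,K,D)[0].reshape(-1,2)
def save(s,n,box=None,k=1):
    f=s['frame'][...,::-1]
    if box: f=f[box[1]:box[3],box[0]:box[2]]
    cv2.imwrite('pics/'+n+'.png',cv2.resize(f,None,fx=k,fy=k,interpolation=cv2.INTER_CUBIC))
E
python3 - <<'E'
from h import *
print(monitor.get_state())
T=["tray_bar","tray_mounts","anvil_vee","bar_end","block_round","mount_ivory","mount_black_low","mount_black_high","block_square"]
for n in ["scene","top"]:
    s=snapshot(n);save(s,n,k=1.5);W=world(s)
    print(n,s['fx'],s['tvec'])
    for th in T:
        for d in finder.masks_of(s,th)[:4]:
            m=d['pixels'];P=W[m];P=P[~np.isnan(P[:,0])]
            if len(P)==0: continue
            zt=np.percentile(P[:,2],95);Q=P[P[:,2]>zt-.004]
            print(th,round(d['p'],2),[int(x) for x in d['extent']],m.sum(),'zt%.4f'%zt,'topc',Q.mean(0).round(4),'min',Q.min(0)[:2].round(3),'max',Q.max(0)[:2].round(3),'rgb',s['frame'][m].mean(0).round())
E
```

```text
pics
{'clock': 0.0, 'q': array([-1.29116585,  0.68995769, -0.19452339,  1.56635653,  0.15731478,
        0.90249971, -0.21509079]), 'qd': array([-0.00048298, -0.00076576,  0.00206066, -0.00164621, -0.00049108,
        0.00109427,  0.00059749]), 'joint_torque': array([-1.07085320e-04, -5.27559614e+01, -1.26719903e+00, -1.53424537e+01,
       -5.26618597e-02,  6.35982797e-03,  1.73523035e-04]), 'tool_pos': array([0.15201304, 0.6056941 , 0.30192325]), 'eef_rot': array([ 1.22550549e-01,  9.92461852e-01, -9.12712813e-04, -4.12971394e-05]), 'contact_force': array([ 0.07756032, -0.21066201,  0.51092951]), 'moment': array([-0.06715953,  0.02545159, -0.01729016]), 'opening': 0.996469637961883}
scene 375.4298664996495 [0.38760473 0.28498325 0.4656809 ]
tray_bar 0.57 [190, 209, 262, 250] 1895 zt0.0102 topc [0.583  0.0105 0.0088] min [ 0.517 -0.077] max [0.648 0.082] rgb [109.  94.  84.]
tray_mounts 0.93 [237, 169, 322, 215] 2053 zt0.0185 topc [ 0.6249 -0.2304  0.019 ] min [ 0.558 -0.251] max [ 0.653 -0.197] rgb [104.  91.  85.]
anvil_vee 0.8 [274, 231, 301, 261] 598 zt0.0294 topc [ 0.4427 -0.02
[... 2388 characters left out ...]
low 0.37 [163, 178, 229, 229] 2008 zt0.0106 topc [0.5859 0.0028 0.0089] min [ 0.521 -0.08 ] max [0.648 0.076] rgb [127. 110.  96.]
mount_black_high 0.65 [288, 210, 301, 224] 138 zt0.0225 topc [ 0.5556 -0.2422  0.0204] min [ 0.542 -0.256] max [ 0.569 -0.228] rgb [81. 75. 71.]
block_square 0.83 [323, 261, 355, 291] 516 zt0.0110 topc [ 0.4174 -0.3415  0.009 ] min [ 0.386 -0.374] max [ 0.451 -0.308] rgb [191. 187. 181.]
block_square 0.59 [241, 255, 249, 271] 122 zt0.0214 topc [ 0.4416 -0.1246  0.0194] min [ 0.429 -0.137] max [ 0.456 -0.112] rgb [198. 191. 173.]
block_square 0.21 [154, 261, 172, 273] 197 zt0.0491 topc [0.4357 0.0625 0.0474] min [0.422 0.049] max [0.45  0.076] rgb [160. 155. 149.]
```

View pics/top.png

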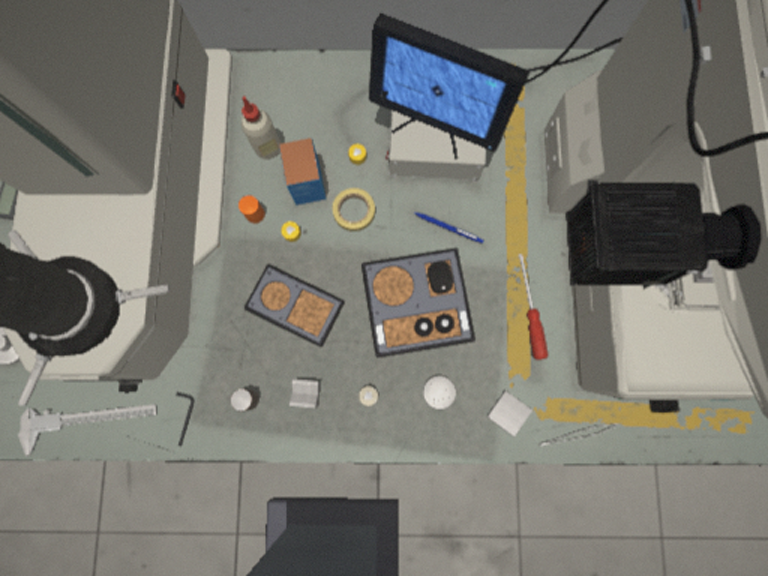

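View pics/scene.png

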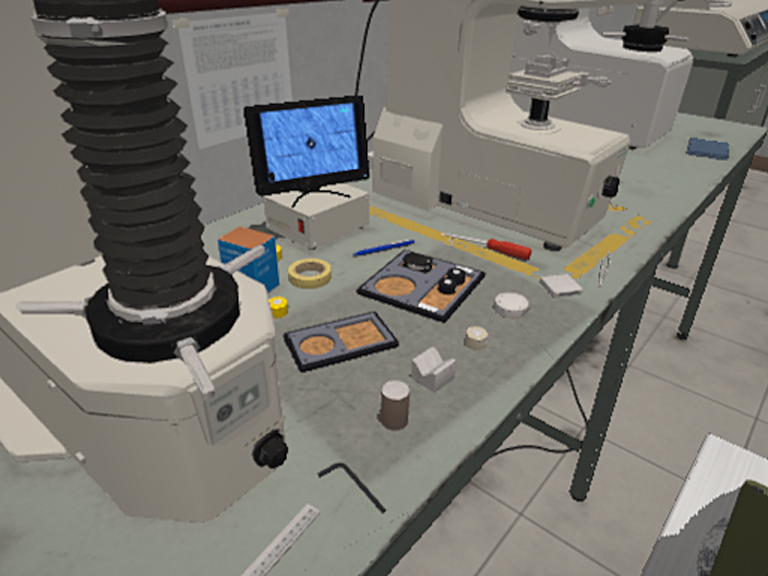

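Both views agree: small tray at (305–340, 265–340 px) turned about −27°, large tray at (365–475, 250–355), black pair at the right (−y) end of the channel. Stock front: bar 242,398; anvil 304,392; ivory 369,395; round block 440,392. Yellow and orange decoys are at the back.

```bash
cat >> h.py <<'E'
def onplane(s,uv,z):
    K,D,R,t=cam(s);n=cv2.undistortPoints(np.asarray(uv,float).reshape(-1,1,2),K,D).reshape(-1,2)
    d=np.c_[n,np.ones(len(n))]@R; c=-R.T@t
    return (c+d*((z-c[2])/d[:,2])[:,None])[:,:2]
E
python3 - <<'E'
from h import *
S={n:snapshot(n) for n in ["scene","top"]}
for n,s in S.items():
    for th,z in [("tray_bar",.01),("tray_mounts",.01),("block_round",.015),("block_square",.01)]:
        d=finder.masks_of(s,th)
        if not d: continue
        m=d[0]['pixels'].astype(np.uint8);c=max(cv2.findContours(m,0,1)[0],key=len).reshape(-1,2)
        r=cv2.minAreaRect((onplane(s,c,z)*1000).astype(np.float32));print(n,th,d[0]['p'],np.round(r[0],1),np.round(r[1],1),round(r[2],1))
    W=world(s)
    for nm,(x,y,r),lo in [("bar",(.433,.066,.03),.040),("anvil",(.445,-.023,.035),.024),("ivory",(.44,-.122,.025),.014),("round",(.447,-.23,.04),.010),("pair",(.557,-.228,.06),.0145)]:
        P=W[(np.hypot(W[...,0]-x,W[...,1]-y)<r)&(W[...,2]>lo)]
        rr=cv2.minAreaRect((P[:,:2]*1000).astype(np.float32));print(n,nm,len(P),'mean',P.mean(0).round(4),'ztop',np.median(P[:,2]).round(4),'rect',np.round(rr[0],1),np.round(rr[1],1),round(rr[2],1))
s=S['top'];a=s['frame'][...,::-1]
f=lambda b,w,h,im:cv2.resize(im[b[1]:b[3],b[0]:b[2]],(w,h),interpolation=cv2.INTER_CUBIC)
A=f((180,240,224,284),260,260,a);B=f((268,222,312,266),260,260,S['scene']['frame'][...,::-1])
C=f((236,160,322,242),516,520,a)
cv2.imwrite('pics/c1.png',np.hstack([np.vstack([A,B]),C]))
E
```

```text
scene tray_bar 0.8 [578.2   5. ] [144.3  95.3] 65.0
scene tray_mounts 0.87 [ 584.7 -190.1] [160.3 172.5] 10.2
scene block_round 0.55 [ 440.1 -219. ] [50.9 69.8] 23.1
scene block_square 0.66 [ 411.5 -329.6] [54.8 59.3] 53.2
scene bar 249 mean [0.4307 0.0699 0.0466] ztop 0.0473 rect [432.4  67.8] [30.5 32.8] 40.2
scene anvil 191 mean [ 0.4433 -0.0212  0.0276] ztop 0.028 rect [442.5 -22.5] [40.3 40.8] 84.0
scene ivory 120 mean [ 0.4389 -0.1178  0.0185] ztop 0.0188 rect [ 438.8 -119.5] [28.6 28.5] 70.1
scene round 238 mean [ 0.4447 -0.227   0.0136] ztop 0.0138 rect [ 445.1 -228.4] [49.7 49.2] 72.1
scene pair 187 mean [ 0.5606 -0.2227  0.0185] ztop 0.0186 rect [ 574.8 -221.5] [83.  61.6] 3.1
top tray_bar 0.92 [585.5  -3.1] [141.7  82.3] 64.9
top tray_mounts 0.77 [ 589.6 -199.7] [153.2 161.1] 9.4
top block_round 0.93 [ 449.1 -233.8] [46.1 47.8] 89.5
top block_square 0.87 [ 418.1 -340.4] [51.5 52.1] 54.1
top bar 172 mean [0.4357 0.0632 0.0469] ztop 0.047 rect [434.9  63.4] [30.7 30.1] 0.2
top anvil 168 mean [ 0.4457 -0.0267  0.0276] ztop 0.0276 rect [445.8 -26.2] [40.1 39.8] 84.6
top ivory 134 mean [ 0.4425 -0.124   0.0188] ztop 0.0187 rect [ 442.8 -123.2] [27.1 27.8] 0.4
top round 375 mean [ 0.4488 -0.2329  0.0138] ztop 0.0138 rect [ 449.2 -232.9] [47.8 49. ] 0.3
top pair 294 mean [ 0.5613 -0.2278  0.0187] ztop 0.0187 rect [ 576.1 -227. ] [58.9 81.5] 89.6
```

View pics/c1.png

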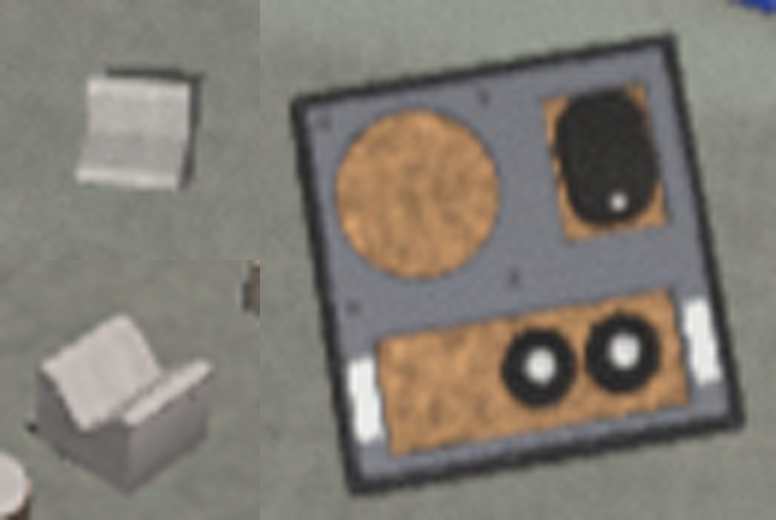

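The crop shows the vee groove running left–right (world y, about −6°), so the jaws go along world x. The black mounts sit at crop (541,367) and (622,352).

```bash
cat >> h.py <<'E'
def plan(*wps):
    "wps: (x,y,z mm, jaw deg, nrows); prints rows in tool axes from the present pose"
    from scipy.spatial.transform import Rotation as Ro
    st=monitor.get_state();R=Ro.from_quat(st['eef_rot']);p=st['tool_pos']*1000
    for x,y,z,a,n in wps:
        a0=np.radians(a); yv=np.array([np.cos(a0),np.sin(a0),0])
        if yv@R.as_matrix()[:,1]<0: yv=-yv
        zv=np.array([0,0,-1.]);G=Ro.from_matrix(np.c_[np.cross(yv,zv),yv,zv])
        rv=(R.inv()*G).as_rotvec()/n; d=(np.array([x,y,z])-p)/n/10
        for i in range(n):
            print((R.inv().apply(d)).round(2).tolist()+rv.round(3).tolist())
            R=R*Ro.from_rotvec(rv)
        R=G;p=np.array([x,y,z],float);print('--')
E
python3 - <<'E'
from h import *
s=snapshot('top')
c=np.array([-1.5,2.6])
for nm,uv,z in [('blk+y',(282.8,217.9),.02),('blk-y',(296.3,215.5),.02),('rpocket',(262.2,190.3),.003),('chan',(281.8,218.8),.006)]:
    w=onplane(s,[uv],z)[0]*1000+c; d=w-[588.1,-197.1]; a=np.radians(9.4)
    print(nm,w.round(1),'tray',(d@[np.cos(a),np.sin(a)]).round(1),(d@[-np.sin(a),np.cos(a)]).round(1))
plan((300,290,300,34,8),(444,-24,150,-6,8))
E
```

```text
blk+y [ 545.6 -208.3] tray -43.7 -4.1
blk-y [ 551.4 -240. ] tray -43.2 -36.3
rpocket [ 615.2 -159.9] tray 32.8 32.2
chan [ 545.3 -206.7] tray -43.8 -2.5
[-2.76, -3.38, 0.03, 0.0, -0.0, 0.091]
[-3.05, -3.12, 0.03, 0.0, -0.0, 0.091]
[-3.33, -2.83, 0.03, 0.0, -0.0, 0.091]
[-3.57, -2.51, 0.03, 0.0, -0.0, 0.091]
[-3.78, -2.17, 0.03, 0.0, -0.0, 0.091]
[-3.97, -1.82, 0.03, 0.0, -0.0, 0.091]
[-4.12, -1.45, 0.03, 0.0, -0.0, 0.091]
[-4.23, -1.07, 0.03, 0.0, -0.0, 0.091]
--
[-4.26, -0.7, 1.88, 0.0, 0.0, 0.087]
[-4.31, -0.33, 1.88, 0.0, 0.0, 0.087]
[-4.32, 0.05, 1.87, 0.0, 0.0, 0.087]
[-4.3, 0.42, 1.88, 0.0, 0.0, 0.087]
[-4.24, 0.8, 1.88, 0.0, 0.0, 0.087]
[-4.16, 1.16, 1.88, 0.0, 0.0, 0.087]
[-4.04, 1.52, 1.88, 0.0, 0.0, 0.087]
[-3.89, 1.87, 1.88, 0.0, 0.0, 0.087]
--
```

carry_out --motion '[-2.76, -3.38, 0, 0, 0, 0.091, -3.05, -3.12, 0, 0, 0, 0.091, -3.33, -2.83, 0, 0, 0, 0.091, -3.57, -2.51, 0, 0, 0, 0.091, -3.78, -2.17, 0, 0, 0, 0.091, -3.97, -1.82, 0, 0, 0, 0.091, -4.12, -1.45, 0, 0, 0, 0.091, -4.23, -1.07, 0, 0, 0, 0.091]' --hand 6.5 --grip_force 25

```text
clock: 2.55
tool_pos: [0.3012, 0.2892, 0.303]
eef_rot: [0.469, 0.883, 0.001, 0.0]
contact_force: [0.5, -0.1, 0.0]
opening: 0.735
```

carry_out --motion '[-4.26, -0.7, 1.9, 0, 0, 0.087, -4.31, -0.33, 1.9, 0, 0, 0.087, -4.32, 0.05, 1.9, 0, 0, 0.087, -4.3, 0.42, 1.9, 0, 0, 0.087, -4.24, 0.8, 1.9, 0, 0, 0.087, -4.16, 1.16, 1.9, 0, 0, 0.087, -4.04, 1.52, 1.9, 0, 0, 0.087, -3.89, 1.87, 1.9, 0, 0, 0.087]'

```text
clock: 3.55
tool_pos: [0.4471, -0.0243, 0.1501]
eef_rot: [0.742, 0.67, 0.001, 0.0]
contact_force: [-0.1, -0.0, 0.3]
opening: 0.737
```

Run:
```python
from h import *
s=snapshot('scene');t=snapshot('top')
save(s,'v1a',(190,150,390,300),3.8)
st=monitor.get_state();print(st['clock'],st['tool_pos'],st['eef_rot'],st['contact_force'],st['opening'])
# compare finger tips / body height map under top cam near tool
plan((444,-24,75,-6,2))
```

```text
3.65 [ 0.4478078  -0.0279304   0.14943199] [ 7.44386847e-01  6.67746770e-01 -4.25053594e-04  1.51402392e-03] [-0.1446038   0.50061815  0.67807047] 0.7425045411364727
[0.18, -0.22, 3.72, 0.001, 0.001, -0.002]
[0.18, -0.21, 3.72, 0.001, 0.001, -0.002]
--
```

View pics/v1a.png

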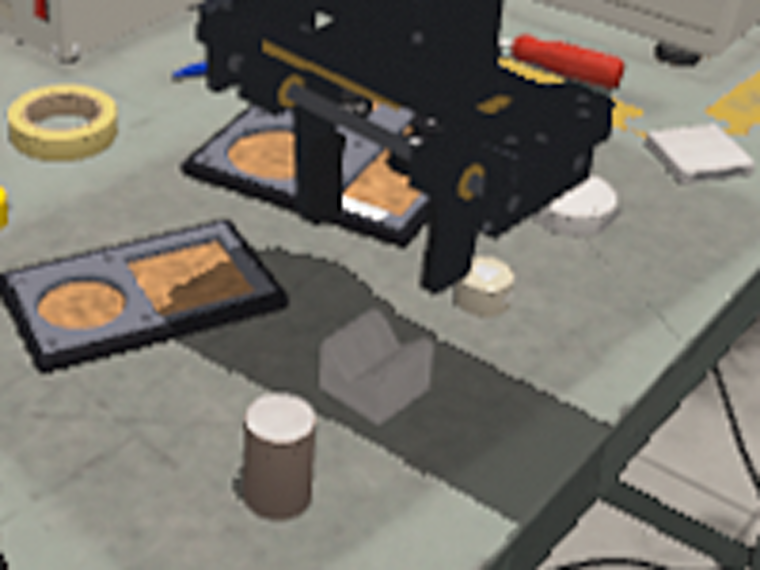

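The vee is aligned with the jaws; anvil at about (375,365 px) in the crop below the fingers. I'll calibrate the camera offset on the fingers.

Run:
```python
from h import *
st=monitor.get_state();print(st['tool_pos'],st['opening'])
for n in ['scene','top']:
    s=snapshot(n);W=world(s);K,D,R,t=cam(s);print(n,'campos',(-R.T@t).round(2))
    P=W[(W[...,2]>.088)&(W[...,2]<.125)&(abs(W[...,0]-.447)<.07)&(abs(W[...,1]+.026)<.05)]*1000
    for lab,Q in [('near',P[P[:,0]<447]),('far',P[P[:,0]>=447])]:
        if len(Q)>5: print(lab,len(Q),'min',np.percentile(Q,3,axis=0).round(1),'max',np.percentile(Q,97,axis=0).round(1),'med',np.median(Q,0).round(1))
```

```text
[ 0.4478078  -0.0279304   0.14943199] 0.7425045411364727
scene campos [0.14 0.45 0.48]
near 217 min [396.9 -28.6  89.9] max [413.5 -10.1 124.5] med [401.1 -13.5 107. ]
far 212 min [477.8 -37.3  90. ] max [494.  -19.6 123.8] med [480.8 -22.2 107. ]
top campos [ 0.43 -0.16  0.89]
```

Run:
```python
from h import *
plan((445,-26.3,75,-6,3))
```

```text
[-0.09, -0.03, 2.52, -0.0, -0.0, 0.001]
[-0.09, -0.03, 2.52, -0.0, -0.0, 0.001]
[-0.09, -0.03, 2.52, -0.0, -0.0, 0.001]
--
```

carry_out --motion '[-0.1, 0, 2.5, 0, 0, 0, -0.1, 0, 2.5, 0, 0, 0, 0, 0, 2.5, 0, 0, 0, 0, 0, 0, 0, 0, 0]'

```text
clock: 4.25
tool_pos: [0.455, -0.024, 0.0817]
eef_rot: [0.74, 0.673, -0.005, -0.006]
contact_force: [0.0, 0.6, 0.1]
opening: 0.735
```

Run:
```python
from h import *
snapshot('top');s=snapshot('scene');save(s,'v2',(240,200,330,280),8)
st=monitor.get_state();print(st['clock'],st['tool_pos'],st['eef_rot'],st['contact_force'],st['opening'])
```

```text
4.35 [ 0.4545103  -0.02464727  0.08283287] [ 0.7405597   0.67194808 -0.00509207 -0.00558327] [ 0.00432507 -0.03197912  0.31724723] 0.7360508850936213
```

View pics/v2.png

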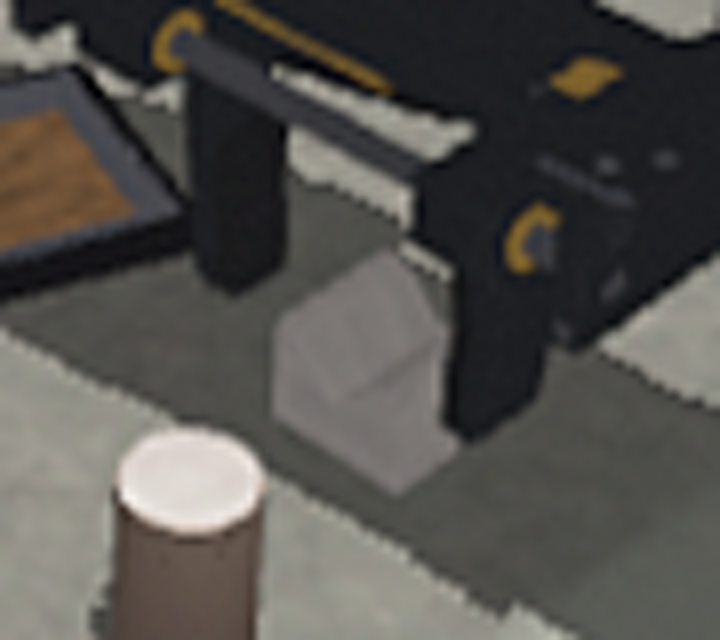

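The near finger is almost touching the anvil's near face: the tool stopped 8 mm high and 10 mm forward. Probably a joint range; checking.

Run:
```python
from h import *
for i in range(3):
    st=monitor.get_state();print(st['q'].round(3),st['joint_torque'].round(1),st['tool_pos'],st['contact_force'].round(1),st['moment'].round(2))
    snapshot('top')
```

```text
[-0.04   0.917 -0.009  2.197  0.115  0.044 -0.258] [ -0.1 -46.4   1.3  -0.7   0.    0.   -0. ] [ 0.4545103  -0.02464727  0.08283287] [ 0.  -0.   0.3] [-0.06  0.09  0.04]
[-0.04   0.916 -0.009  2.197  0.116  0.044 -0.259] [ -0.1 -46.6   1.3  -0.6  -0.    0.    0. ] [ 0.45453876 -0.02489121  0.08302962] [-0.3 -0.1 -0.4] [-0.1   0.07 -0.03]
[-0.04   0.916 -0.009  2.197  0.116  0.043 -0.259] [ -0.1 -46.8   1.3  -0.6  -0.    0.    0. ] [ 0.45459206 -0.02511823  0.08309253] [ 0.2 -0.1  0.3] [-0.09  0.02  0.04]
```

q6 is at its lower limit (0.04), so a strictly vertical tool can't come this close at this height. A lean of about 0.05 rad of the tips towards the base, with a slightly higher grip, gets round it.

```bash
cat >> h.py <<'E'
def plan(*wps):
    "wps: (x,y,z of the TIPS mm, jaw deg, tilt rad (tips to base), nrows)"
    from scipy.spatial.transform import Rotation as Ro
    st=monitor.get_state();R=Ro.from_quat(st['eef_rot']);p=st['tool_pos']*1000
    zt=R.as_matrix()[:,2]
    print('t %.2f tip'%st['clock'],(p+64*zt).round(1),'jaw %.1f'%(np.degrees(np.arctan2(*R.as_matrix()[1::-1,1]))),'lean',zt[:2].round(3),'open %.1f mm'%(st['opening']*88.1),'F',st['contact_force'].round(1),'q',st['q'].round(2))
    for x,y,z,a,t,n in wps:
        a0=np.radians(a); yv=np.array([np.cos(a0),np.sin(a0),0])
        r=np.array([x,y])/np.hypot(x,y);zv=np.r_[-np.sin(t)*r,-np.cos(t)]
        if yv@R.as_matrix()[:,1]<0: yv=-yv
        yv=yv-(yv@zv)*zv;yv/=np.linalg.norm(yv)
        G=Ro.from_matrix(np.c_[np.cross(yv,zv),yv,zv])
        T=np.array([x,y,z])-64*zv
        rv=(R.inv()*G).as_rotvec()/n; d=(T-p)/n/10
        for i in range(n):
            print((R.inv().apply(d)).round(2).tolist()+rv.round(3).tolist())
            R=R*Ro.from_rotvec(rv)
        R=G;p=T;print('--')
E
python3 - <<'E'
from h import *
plan((445,-26.3,15,-6,.05,2))
E
```

```text
t 4.50 tip [453.8 -25.2  19.1] jaw -5.6 lean [-0.014  0.001] open 65.5 mm F [-0.  -0.9  0.5] q [-0.04  0.92 -0.01  2.2   0.12  0.04 -0.26]
[-0.09, -0.31, 0.21, 0.018, -0.001, 0.003]
[-0.09, -0.31, 0.22, 0.018, -0.001, 0.003]
--
```

carry_out --motion '[0.1, -0.31, 0, 0.018, 0, 0, 0, -0.31, 0.2, 0.018, 0, 0, 0, 0, 0.2, 0, 0, 0, 0, 0, 0, 0, 0, 0]'

```text
clock: 5.0
tool_pos: [0.4485, -0.0241, 0.0781]
eef_rot: [0.741, 0.671, -0.018, -0.019]
contact_force: [0.3, -0.1, 0.2]
opening: 0.736
```

Run:
```python
from h import *
plan((445,-26.3,14,-6,.05,2))
```

```text
t 5.00 tip [445.2 -23.8  14.2] jaw -5.7 lean [-0.051  0.005] open 64.8 mm F [ 0.3 -0.1  0.2] q [-0.03  0.93 -0.02  2.19  0.12  0.08 -0.26]
[-0.12, -0.0, 0.01, -0.001, -0.001, 0.003]
[-0.12, -0.0, 0.01, -0.001, -0.001, 0.003]
--
```

carry_out --motion '[-0.25, -0.15, 0, -0.025, 0, 0, 0, 0, 0, 0, 0, 0]'

```text
clock: 5.25
tool_pos: [0.4479, -0.0266, 0.0794]
eef_rot: [0.741, 0.671, -0.01, -0.011]
contact_force: [0.6, 0.4, -0.2]
opening: 0.738
```

carry_out --motion '[0, 0, 0, 0, 0, 0, 0, 0, 0, 0, 0, 0, 0, 0, 0, 0, 0, 0, 0, 0, 0, 0, 0, 0, 0, 0, 0, 0, 0, 0, 0, 0, 0, 0, 0, 0]' --hand 3 --grip_force 25

```text
clock: 6.0
tool_pos: [0.448, -0.0264, 0.0794]
eef_rot: [0.741, 0.671, -0.01, -0.011]
contact_force: [-2.0, 0.3, 1.6]
opening: 0.452
```

Run:
```python
from h import *
plan((445,-26.3,60,-6,.02,2),(572.2,-29.3,60,-25.1,0.02,4),(572.2,-29.3,20,-25.1,.01,2))
```

```text
t 6.00 tip [446.1 -26.3  15.4] jaw -5.7 lean [-0.03   0.002] open 39.8 mm F [-2.   0.3  1.6] q [-0.03  0.92 -0.01  2.2   0.17  0.04 -0.31]
[-0.01, -0.15, -2.22, -0.005, -0.0, 0.003]
[-0.01, -0.14, -2.23, -0.005, -0.0, 0.003]
--
[0.26, 3.17, -0.06, -0.0, -0.0, 0.083]
[0.52, 3.14, -0.06, -0.0, -0.0, 0.083]
[0.78, 3.08, -0.06, -0.0, -0.0, 0.083]
[1.03, 3.01, -0.06, -0.0, -0.0, 0.083]
--
[0.0, 0.01, 2.0, -0.005, 0.002, -0.0]
[-0.0, -0.0, 2.0, -0.005, 0.002, -0.0]
--
```

carry_out --motion '[0, 0, -2.2, 0, 0, 0, 0, 0, -2.2, 0, 0, 0, 0.26, 3.17, 0, 0, 0, 0.083, 0.52, 3.14, 0, 0, 0, 0.083, 0.78, 3.08, 0, 0, 0, 0.083, 1.03, 3.01, 0, 0, 0, 0.083, 0, 0, 0, 0, 0, 0]'

```text
clock: 6.88
tool_pos: [0.5797, -0.0287, 0.1196]
eef_rot: [0.842, 0.539, -0.009, -0.007]
contact_force: [-0.6, -0.3, -2.6]
opening: 0.448
```

Run:
```python
from h import *
plan((572.2,-29.3,19,-25.1,.02,3))
s=snapshot('scene');save(s,'v3',(180,180,300,270),6)
```

```text
t 6.88 tip [578.2 -28.6  55.6] jaw -24.7 lean [-0.024  0.002] open 39.5 mm F [-0.6 -0.3 -2.6] q [-0.02  0.9  -0.01  1.81  0.01  0.45 -0.47]
[-0.1, -0.15, 1.23, -0.001, 0.0, 0.002]
[-0.1, -0.15, 1.22, -0.001, 0.0, 0.002]
[-0.1, -0.16, 1.22, -0.001, 0.0, 0.002]
--
```

View pics/v3.png

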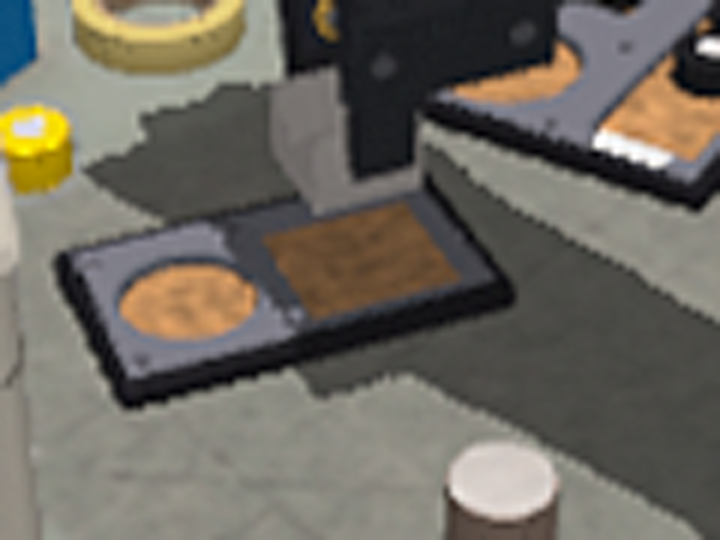

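The anvil hangs over the square pocket, vee up, about 45 mm high. Lowering, then releasing.

carry_out --motion '[-0.1, -0.15, 1.2, 0, 0, 0, -0.1, -0.15, 1.2, 0, 0, 0, -0.1, -0.15, 1.2, 0, 0, 0, 0, 0, 0, 0, 0, 0]'

```text
clock: 7.42
tool_pos: [0.5695, -0.0296, 0.0828]
eef_rot: [0.842, 0.54, -0.012, -0.009]
contact_force: [0.4, 1.0, -2.1]
opening: 0.45
```

Run:
```python
from h import *
s=snapshot('scene');save(s,'v4',(180,180,300,270),6)
plan((572.2,-29.3,18.4,-25.1,.02,1))
```

```text
t 7.47 tip [567.9 -29.4  19.2] jaw -24.7 lean [-0.03   0.002] open 39.7 mm F [ 0.5 -0.2 -2.3] q [-0.02  0.96 -0.01  1.84  0.02  0.37 -0.47]
[0.17, 0.33, 0.07, -0.01, 0.003, 0.007]
--
```

View pics/v4.png

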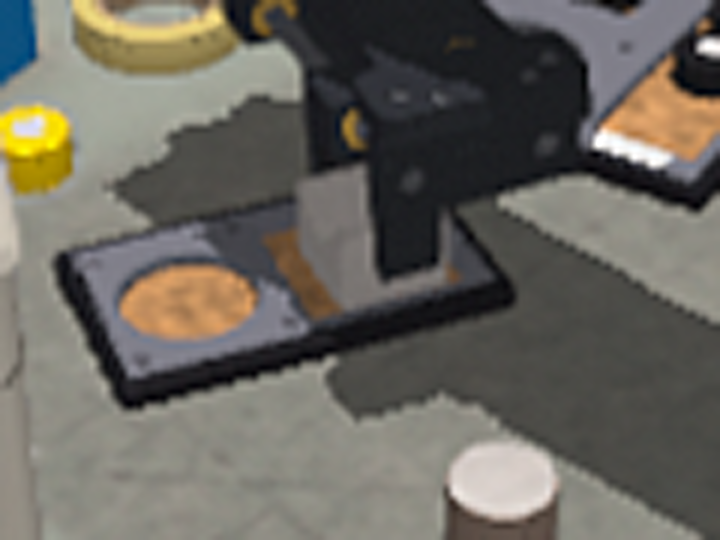

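In the pocket, about 4 mm towards the robot; I correct that, settle and release.

carry_out --motion '[0.17, 0.33, 0, 0, 0, 0, 0, 0, 0, 0, 0, 0, 0, 0, 0.1, 0, 0, 0, 0, 0, 0, 0, 0, 0]'

```text
clock: 7.98
tool_pos: [0.5739, -0.0293, 0.0828]
eef_rot: [0.842, 0.54, -0.012, -0.009]
contact_force: [-1.0, -1.1, -1.9]
opening: 0.452
```

carry_out --motion '[0, 0, 0, 0, 0, 0, 0, 0, 0, 0, 0, 0, 0, 0, 0, 0, 0, 0, 0, 0, -2, 0, 0, 0, 0, 0, -3, 0, 0, 0, 0, 0, 0, 0, 0, 0, 0, 0, 0, 0, 0, 0]' --hand 5.8

```text
clock: 8.85
tool_pos: [0.5755, -0.0295, 0.1333]
eef_rot: [0.842, 0.54, -0.011, -0.009]
contact_force: [0.4, -0.2, 0.1]
opening: 0.656
```

Run:
```python
from h import *
plan((434,63.5,75,60,.05,4),(434,63.5,20,60,.05,2))
```

```text
t 8.85 tip [573.7 -29.3  69.3] jaw -24.7 lean [-0.028  0.002] open 57.8 mm F [ 0.4 -0.2  0.1] q [-0.02  0.88 -0.01  1.82  0.01  0.47 -0.47]
[0.68, -4.12, -0.04, 0.006, -0.001, -0.37]
[2.12, -3.6, -0.01, 0.006, -0.001, -0.37]
[3.28, -2.59, 0.0, 0.006, -0.001, -0.37]
[3.99, -1.23, 0.01, 0.006, -0.001, -0.37]
--
[-0.11, 0.09, 2.75, 0.0, 0.0, 0.0]
[-0.11, 0.09, 2.75, 0.0, 0.0, 0.0]
--
```

Run:
```python
from h import *
plan((434,63.5,70,-16,.06,4))
```

```text
t 8.85 tip [573.7 -29.3  69.3] jaw -24.7 lean [-0.028  0.002] open 57.8 mm F [ 0.4 -0.2  0.1] q [-0.02  0.88 -0.01  1.82  0.01  0.47 -0.47]
[0.69, -4.1, 0.09, 0.006, -0.005, -0.038]
[0.84, -4.07, 0.11, 0.006, -0.005, -0.038]
[1.0, -4.04, 0.13, 0.006, -0.005, -0.038]
[1.15, -4.0, 0.15, 0.006, -0.005, -0.038]
--
```

carry_out --motion '[0.69, -4.1, 0.1, 0.006, -0.005, -0.038, 0.84, -4.07, 0.1, 0.006, -0.005, -0.038, 1.0, -4.04, 0.1, 0.006, -0.005, -0.038, 1.15, -4.0, 0.1, 0.006, -0.005, -0.038, 0, 0, 0, 0, 0, 0, 0, 0, 0, 0, 0, 0, 0, 0, 0, 0, 0, 0]'

```text
clock: 9.72
tool_pos: [0.439, 0.0633, 0.134]
eef_rot: [0.799, 0.601, -0.025, -0.014]
contact_force: [-0.3, -0.0, -0.7]
opening: 0.658
```

Run:
```python
from h import *
plan((434,63.5,20,-16,.06,3))
```

```text
t 9.72 tip [435.3  62.7  70.1] jaw -16.1 lean [-0.057 -0.008] open 58.0 mm F [-0.3 -0.  -0.7] q [-0.24  0.81 -0.01  2.19  0.02  0.2  -0.54]
[0.05, 0.04, 1.67, 0.001, -0.0, -0.0]
[0.05, 0.04, 1.67, 0.001, -0.0, -0.0]
[0.06, 0.04, 1.67, 0.001, -0.0, -0.0]
--
```

carry_out --motion '[0.05, 0.04, 1.67, 0, 0, 0, 0.05, 0.04, 1.67, 0, 0, 0, 0.05, 0.04, 1.67, 0, 0, 0, 0, 0, 0, 0, 0, 0, 0, 0, 0, 0, 0, 0]'

```text
clock: 10.35
tool_pos: [0.437, 0.0643, 0.0843]
eef_rot: [0.798, 0.601, -0.025, -0.014]
contact_force: [-0.3, 0.9, 0.3]
opening: 0.654
```

Run:
```python
from h import *
plan((434,63.5,20,-16,.06,1))
s=snapshot('scene');save(s,'v5',(220,210,310,300),6)
```

```text
t 10.35 tip [433.3  63.8  20.4] jaw -16.1 lean [-0.057 -0.008] open 57.6 mm F [-0.3  0.9  0.3] q [-0.24  0.91 -0.01  2.2   0.02  0.08 -0.55]
[-0.0, 0.09, 0.04, 0.002, -0.001, 0.0]
--
```

View pics/v5.png

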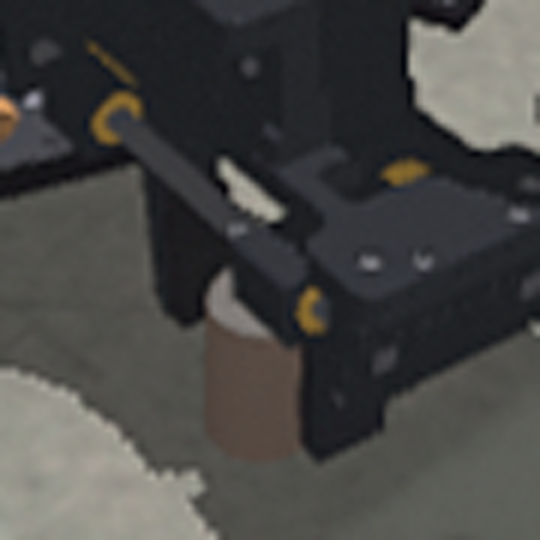

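The bar (255,370) stands between the fingers. Closing.

carry_out --motion '[0, 0, 0, 0, 0, 0, 0, 0, 0, 0, 0, 0, 0, 0, 0, 0, 0, 0, 0, 0, 0, 0, 0, 0, 0, 0, 0, 0, 0, 0, 0, 0, 0, 0, 0, 0]' --hand 2.2

```text
clock: 11.15
tool_pos: [0.4369, 0.0648, 0.0842]
eef_rot: [0.798, 0.602, -0.025, -0.014]
contact_force: [1.3, -0.1, 4.7]
opening: 0.356
```

Run:
```python
from h import *
plan((436,62,70,-16,.05,2),(598.9,27.7,70,-25,0.03,4))
```

```text
t 11.15 tip [433.2  64.3  20.3] jaw -16.0 lean [-0.057 -0.008] open 31.3 mm F [ 1.3 -0.1  4.7] q [-0.24  0.91 -0.01  2.2   0.02  0.08 -0.55]
[-0.14, 0.01, -2.49, -0.004, 0.002, 0.0]
[-0.14, 0.02, -2.49, -0.004, 0.002, 0.0]
--
[0.28, 4.12, -0.2, -0.004, 0.003, 0.039]
[0.44, 4.11, -0.18, -0.004, 0.003, 0.039]
[0.6, 4.09, -0.16, -0.004, 0.003, 0.039]
[0.76, 4.06, -0.14, -0.004, 0.003, 0.039]
--
```

carry_out --motion '[-0.14, 0, -2.5, 0, 0, 0, -0.14, 0, -2.5, 0, 0, 0, 0.28, 4.12, -0.2, -0.004, 0.003, 0.039, 0.44, 4.11, -0.2, -0.004, 0.003, 0.039, 0.6, 4.09, -0.15, -0.004, 0.003, 0.039, 0.76, 4.06, -0.15, -0.004, 0.003, 0.039, 0, 0, 0, 0, 0, 0, 0, 0, 0, 0, 0, 0]'

```text
clock: 12.15
tool_pos: [0.5985, 0.0281, 0.132]
eef_rot: [0.843, 0.538, -0.019, -0.011]
contact_force: [0.0, -0.5, -3.6]
opening: 0.351
```

Run:
```python
from h import *
plan((598.9,27.7,25,-25,.03,3))
s=snapshot('scene');save(s,'v6',(180,180,300,270),6)
m=finder.masks_of(s,'bar_end');W=world(s)
for d in m[:2]:
    P=W[d['pixels']];P=P[~np.isnan(P[:,0])];print(d['p'],P.min(0).round(3),P.max(0).round(3),P.mean(0).round(3))
```

```text
t 12.15 tip [595.8  27.9  68. ] jaw -24.9 lean [-0.043 -0.003] open 30.9 mm F [ 0.  -0.5 -3.6] q [-0.13  0.9   0.01  1.74 -0.01  0.55 -0.54]
[0.05, 0.13, 1.43, -0.004, 0.002, 0.001]
[0.05, 0.12, 1.43, -0.004, 0.002, 0.001]
[0.05, 0.12, 1.43, -0.004, 0.002, 0.001]
--
0.62 [0.571 0.025 0.048] [0.604 0.053 0.084] [0.589 0.043 0.062]
```

View pics/v6.png

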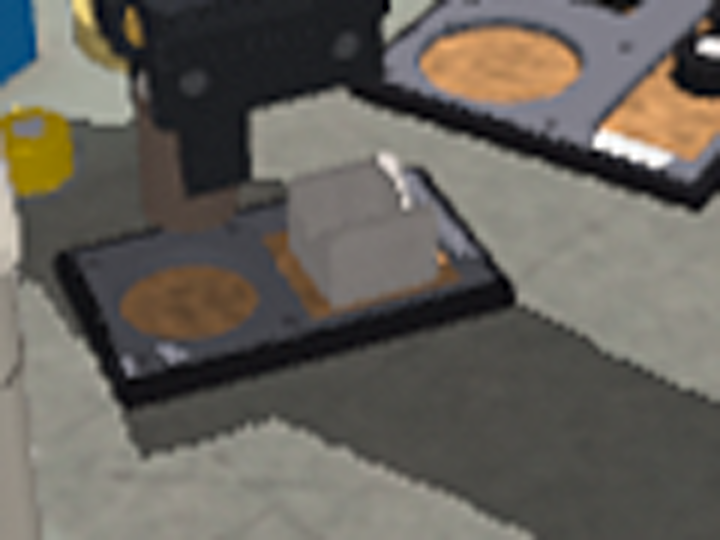

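The anvil stands in its pocket; the bar hangs over the round pocket. Lowering.

carry_out --motion '[0.05, 0.12, 1.43, 0, 0, 0, 0.05, 0.12, 1.43, 0, 0, 0, 0.05, 0.12, 1.43, 0, 0, 0, 0, 0, 0, 0, 0, 0, 0, 0, 0, 0, 0, 0]'

```text
clock: 12.88
tool_pos: [0.6025, 0.0276, 0.0898]
eef_rot: [0.843, 0.538, -0.017, -0.01]
contact_force: [-0.3, 0.5, -2.0]
opening: 0.349
```

Run:
```python
from h import *
plan((598.9,27.7,23.5,-25,.03,1))
```

```text
t 12.88 tip [599.9  27.5  25.8] jaw -24.9 lean [-0.04  -0.003] open 30.7 mm F [-0.3  0.5 -2. ] q [-0.12  0.97  0.    1.73 -0.01  0.48 -0.54]
[-0.05, -0.15, 0.24, -0.008, 0.005, 0.002]
--
```

carry_out --motion '[0, -0.1, 0.1, 0, 0, 0, 0, 0, 0.12, 0, 0, 0, 0, 0, 0, 0, 0, 0, 0, 0, 0, 0, 0, 0]'

```text
clock: 13.38
tool_pos: [0.6017, 0.0281, 0.0879]
eef_rot: [0.843, 0.538, -0.017, -0.009]
contact_force: [0.8, -0.9, -2.2]
opening: 0.352
```

carry_out --motion '[0, 0, 0, 0, 0, 0, 0, 0, 0, 0, 0, 0, 0, 0, 0, 0, 0, 0, 0, 0, -2, 0, 0, 0, 0, 0, -3, 0, 0, 0, 0, 0, -3, 0, 0, 0, 0, 0, 0, 0, 0, 0, 0, 0, 0, 0, 0, 0]' --hand 5.2

```text
clock: 14.38
tool_pos: [0.6046, 0.0283, 0.1681]
eef_rot: [0.843, 0.538, -0.017, -0.009]
contact_force: [0.6, -0.4, -0.0]
opening: 0.586
```

Run:
```python
from h import *
s=snapshot('scene');m=finder.masks_of(s,'bar_end');W=world(s)
for d in m[:2]:
    P=W[d['pixels']];P=P[~np.isnan(P[:,0])];print(d['p'],P.min(0).round(3),P.max(0).round(3),P.mean(0).round(3))
plan((500,-120,85,-10,.0,4),(448,-233,60,9.4,.0,3))
```

```text
0.91 [ 0.581 -0.037 -0.002] [0.671 0.048 0.053] [0.592 0.037 0.033]
t 14.47 tip [601.5  28.1 103.2] jaw -24.9 lean [-0.041 -0.003] open 52.1 mm F [-0.5 -1.7 -0.7] q [-0.13  0.85  0.01  1.71 -0.02  0.62 -0.54]
[-4.45, -0.78, 0.57, -0.01, 0.004, -0.065]
[-4.39, -1.07, 0.54, -0.01, 0.004, -0.065]
[-4.31, -1.36, 0.52, -0.01, 0.004, -0.065]
[-4.22, -1.64, 0.48, -0.01, 0.004, -0.065]
--
[-4.01, -1.05, 0.83, 0.0, 0.0, -0.113]
[-3.87, -1.5, 0.83, 0.0, 0.0, -0.113]
[-3.67, -1.92, 0.83, 0.0, 0.0, -0.113]
--
```

carry_out --motion '[-4.45, -0.78, 0.5, -0.01, 0.004, -0.065, -4.39, -1.07, 0.5, -0.01, 0.004, -0.065, -4.31, -1.36, 0.5, -0.01, 0.004, -0.065, -4.22, -1.64, 0.5, -0.01, 0.004, -0.065, -4.01, -1.05, 0.83, 0, 0, -0.113, -3.87, -1.5, 0.83, 0, 0, -0.113, -3.67, -1.92, 0.83, 0, 0, -0.113, 0, 0, 0, 0, 0, 0]' --hand 7

```text
clock: 15.48
tool_pos: [0.4458, -0.2367, 0.1239]
eef_rot: [0.649, 0.761, -0.0, -0.0]
contact_force: [-0.1, -0.2, 0.0]
opening: 0.793
```

Run:
```python
from h import *
save(snapshot('scene'),'v7',(170,150,400,290),3.3)
plan((448,-233,8.5,9.4,.0,3))
```

```text
t 15.53 tip [ 447.7 -234.3   60.3] jaw 9.2 lean [0.002 0.001] open 69.8 mm F [ 0.8 -0.   0.9] q [ 0.48  0.84 -0.14  2.05  0.4   0.27  0.15]
[0.04, 0.02, 1.73, 0.001, -0.0, -0.001]
[0.04, 0.02, 1.73, 0.001, -0.0, -0.001]
[0.04, 0.02, 1.73, 0.001, -0.0, -0.001]
--
```

View pics/v7.png

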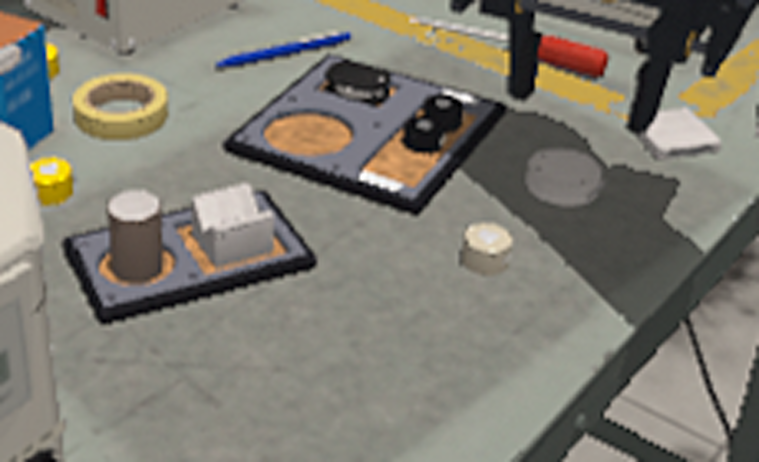

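The small kit is done: bar upright (135,235), anvil vee up (235,225). Now the round block.

carry_out --motion '[0.04, 0.02, 1.73, 0, 0, 0, 0.04, 0.02, 1.73, 0, 0, 0, 0.04, 0.02, 1.73, 0, 0, 0, 0, 0, 0, 0, 0, 0, 0, 0, 0, 0, 0, 0]'

```text
clock: 16.15
tool_pos: [0.4501, -0.2309, 0.0737]
eef_rot: [0.646, 0.763, 0.002, 0.001]
contact_force: [-0.1, 0.8, -0.2]
opening: 0.795
```

Run:
```python
from h import *
plan((448,-233,8.5,9.4,.0,1))
```

```text
t 16.15 tip [ 450.4 -230.8    9.7] jaw 9.5 lean [0.004 0.001] open 70.0 mm F [-0.1  0.8 -0.2] q [ 0.43  0.94 -0.08  2.06  0.43  0.15  0.13]
[-0.17, -0.25, 0.12, 0.005, -0.0, 0.001]
--
```

carry_out --motion '[-0.17, -0.2, 0.12, 0.004, 0, 0, 0, 0, 0, 0, 0, 0]'

```text
clock: 16.4
tool_pos: [0.4479, -0.234, 0.0726]
eef_rot: [0.647, 0.763, -0.0, 0.0]
contact_force: [-0.5, -0.7, 0.3]
opening: 0.797
```

carry_out --motion '[0, 0, 0, 0, 0, 0, 0, 0, 0, 0, 0, 0, 0, 0, 0, 0, 0, 0, 0, 0, 0, 0, 0, 0, 0, 0, 0, 0, 0, 0, 0, 0, 0, 0, 0, 0]' --hand 4

```text
clock: 17.15
tool_pos: [0.448, -0.2337, 0.0722]
eef_rot: [0.647, 0.763, 0.0, 0.0]
contact_force: [0.8, 0.6, 1.9]
opening: 0.545
```

Run:
```python
from h import *
plan((448,-233,55,9.4,.0,2),(615.2,-161.5,55,9.4,0,5))
```

```text
t 17.15 tip [ 448.  -233.7    8.2] jaw 9.4 lean [ 0. -0.] open 48.0 mm F [0.8 0.6 1.9] q [ 0.44  0.95 -0.08  2.06  0.43  0.15  0.13]
[0.04, 0.01, -2.34, 0.0, 0.0, 0.0]
[0.04, 0.01, -2.34, 0.0, 0.0, 0.0]
--
[0.86, 3.53, 0.0, 0.0, 0.0, 0.0]
[0.86, 3.53, 0.0, 0.0, 0.0, 0.0]
[0.86, 3.53, 0.0, 0.0, 0.0, 0.0]
[0.86, 3.53, 0.0, 0.0, 0.0, 0.0]
[0.86, 3.53, 0.0, 0.0, 0.0, 0.0]
--
```

carry_out --motion '[0, 0, -1.2, 0, 0, 0, 0, 0, -2.4, 0, 0, 0, 0, 0, -1.1, 0, 0, 0, 0, 0, 0, 0, 0, 0]'

```text
clock: 17.65
tool_pos: [0.4481, -0.234, 0.1199]
eef_rot: [0.647, 0.763, 0.0, 0.001]
contact_force: [0.5, -0.3, -1.8]
opening: 0.545
```

Run:
```python
from h import *
s=snapshot('scene')
plan((615.2,-161.5,56,9.4,0,5))
W=world(s)
for d in finder.masks_of(s,'block_round')[:2]:
    P=W[d['pixels']];P=P[~np.isnan(P[:,0])];print(d['p'],P.min(0).round(3),P.max(0).round(3),P.mean(0).round(3))
save(s,'v8',(280,170,390,250),6)
```

```text
t 17.70 tip [ 447.9 -233.8   55.3] jaw 9.4 lean [ 0. -0.] open 48.2 mm F [ 0.5  0.3 -2.1] q [ 0.47  0.85 -0.14  2.05  0.41  0.26  0.15]
[0.88, 3.54, -0.01, 0.0, 0.0, -0.0]
[0.88, 3.54, -0.01, 0.0, 0.0, -0.0]
[0.88, 3.54, -0.01, 0.0, 0.0, -0.0]
[0.88, 3.54, -0.01, 0.0, 0.0, -0.0]
[0.88, 3.54, -0.01, 0.0, 0.0, -0.0]
--
0.87 [ 0.42  -0.254  0.047] [ 0.469 -0.203  0.064] [ 0.443 -0.222  0.059]
```

View pics/v8.png

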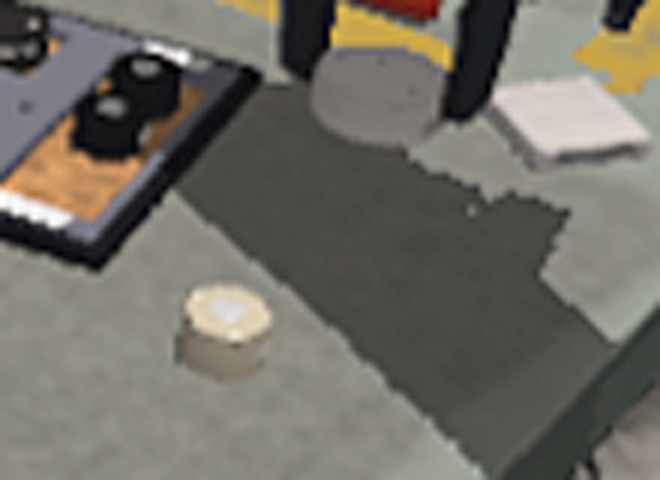

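The disc is held level and lifted. Carrying it over the round pocket.

carry_out --motion '[0.88, 3.54, 0, 0, 0, 0, 0.88, 3.54, 0, 0, 0, 0, 0.88, 3.54, 0, 0, 0, 0, 0.88, 3.54, 0, 0, 0, 0, 0.88, 3.54, 0, 0, 0, 0, 0, 0, 0, 0, 0, 0, 0, 0, 0, 0, 0, 0]'

```text
clock: 18.62
tool_pos: [0.6138, -0.1617, 0.1179]
eef_rot: [0.647, 0.763, -0.001, -0.001]
contact_force: [0.2, 0.5, -2.3]
opening: 0.546
```

Run:
```python
from h import *
s=snapshot('scene');save(s,'v9',(210,150,330,240),6)
plan((616,-162.3,16,9.4,0,3))
```

```text
t 18.68 tip [ 613.2 -162.3   54.1] jaw 9.4 lean [-0.004 -0.001] open 48.2 mm F [-0.1  1.6 -2.8] q [ 0.29  0.95 -0.2   1.65  0.31  0.58  0.08]
[-0.01, 0.09, 1.27, -0.001, 0.0, -0.0]
[-0.01, 0.09, 1.27, -0.001, 0.0, -0.0]
[-0.01, 0.09, 1.27, -0.001, 0.0, -0.0]
--
```

View pics/v9.png

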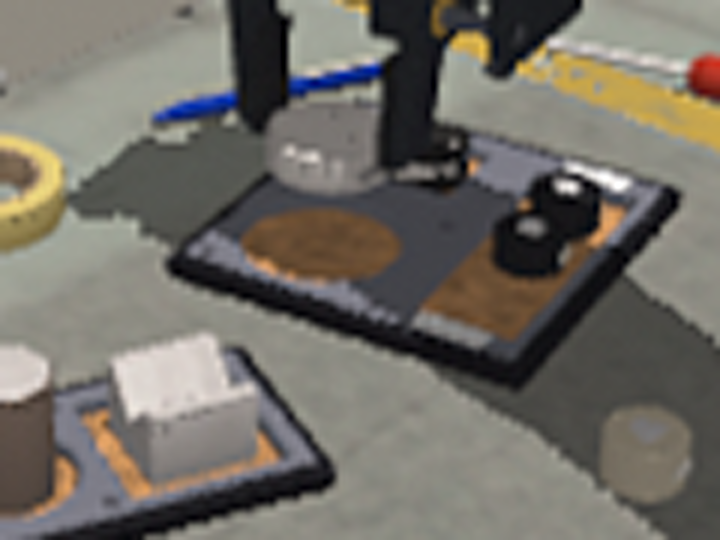

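The disc hangs over the round pocket with clear space to the loupe. Lowering to just above.

carry_out --motion '[0, 0.09, 1.27, 0, 0, 0, 0, 0.09, 1.27, 0, 0, 0, 0, 0.09, 1.27, 0, 0, 0, 0, 0, 0, 0, 0, 0, 0, 0, 0, 0, 0, 0]'

```text
clock: 19.3
tool_pos: [0.618, -0.1609, 0.081]
eef_rot: [0.647, 0.763, 0.0, -0.0]
contact_force: [0.7, 0.2, -2.7]
opening: 0.545
```

Run:
```python
from h import *
plan((616,-162.3,11.5,9.4,0,1))
```

```text
t 19.30 tip [ 618.  -160.9   17. ] jaw 9.4 lean [0. 0.] open 48.0 mm F [ 0.7  0.2 -2.7] q [ 0.28  1.01 -0.19  1.64  0.32  0.52  0.07]
[-0.1, -0.22, 0.55, 0.0, -0.0, 0.0]
--
```

carry_out --motion '[-0.1, -0.2, 0.25, 0, 0, 0, 0, 0, 0.25, 0, 0, 0, 0, 0, 0, 0, 0, 0, 0, 0, 0, 0, 0, 0]'

```text
clock: 19.8
tool_pos: [0.6162, -0.1622, 0.0761]
eef_rot: [0.647, 0.763, 0.0, 0.0]
contact_force: [-0.2, 0.2, -2.7]
opening: 0.546
```

carry_out --motion '[0, 0, 0, 0, 0, 0, 0, 0, 0, 0, 0, 0, 0, 0, 0, 0, 0, 0, 0, 0, 0, 0, 0, 0, 0, 0, -2, 0, 0, 0, 0, 0, -2, 0, 0, 0, 0, 0, 0, 0, 0, 0, 0, 0, 0, 0, 0, 0]' --hand 6.6

```text
clock: 20.8
tool_pos: [0.6161, -0.1624, 0.1164]
eef_rot: [0.647, 0.763, 0.0, 0.0]
contact_force: [0.7, -0.2, 0.1]
opening: 0.75
```

Run:
```python
from h import *
s=snapshot('scene');W=world(s)
for d in finder.masks_of(s,'block_round')[:2]:
    P=W[d['pixels']];P=P[~np.isnan(P[:,0])];print(d['p'],P.min(0).round(3),P.max(0).round(3),np.percentile(P[:,2],[5,50,95]).round(4))
# black mounts by height
P=W[(W[...,2]>.0145)&(W[...,2]<.03)&(W[...,0]>.52)&(W[...,0]<.58)&(W[...,1]<-.18)&(W[...,1]>-.27)]*1000
print(len(P),P.min(0).round(1),P.max(0).round(1))
plan((546,-210.8,50,9.4,0,3))
```

```text
0.85 [ 0.588 -0.181  0.003] [ 0.65  -0.124  0.019] [0.0049 0.0161 0.0182]
154 [ 532.4 -254.1   14.5] [ 569.  -190.6   21.3]
t 20.90 tip [ 615.7 -162.2   51.6] jaw 9.4 lean [-0.001  0.   ] open 66.3 mm F [-0.3 -0.6  0.1] q [ 0.29  0.96 -0.2   1.65  0.31  0.57  0.08]
[-1.22, -2.56, 0.06, -0.0, -0.0, 0.0]
[-1.22, -2.56, 0.06, -0.0, -0.0, 0.0]
[-1.22, -2.56, 0.05, -0.0, -0.0, 0.0]
--
```

carry_out --motion '[-1.22, -2.56, 0, 0, 0, 0, -1.22, -2.56, 0, 0, 0, 0, -1.22, -2.56, 0, 0, 0, 0, 0, 0, 0, 0, 0, 0, 0, 0, 0, 0, 0, 0]' --hand 5

```text
clock: 21.52
tool_pos: [0.5476, -0.2099, 0.1159]
eef_rot: [0.646, 0.763, 0.001, 0.0]
contact_force: [0.4, 0.8, -0.3]
opening: 0.566
```

Run:
```python
from h import *
t=snapshot('top');s=snapshot('scene');save(s,'v10',(220,140,340,230),6)
plan((546,-210.8,13,9.4,0,3))
```

```text
t 21.62 tip [ 547.9 -209.5   52. ] jaw 9.5 lean [0.002 0.001] open 50.0 mm F [ 0.6 -0.6  0.7] q [ 0.4   0.91 -0.19  1.81  0.35  0.45  0.13]
[-0.03, -0.07, 1.3, 0.001, -0.0, 0.001]
[-0.03, -0.07, 1.3, 0.001, -0.0, 0.001]
[-0.03, -0.07, 1.3, 0.001, -0.0, 0.001]
--
```

View pics/v10.png

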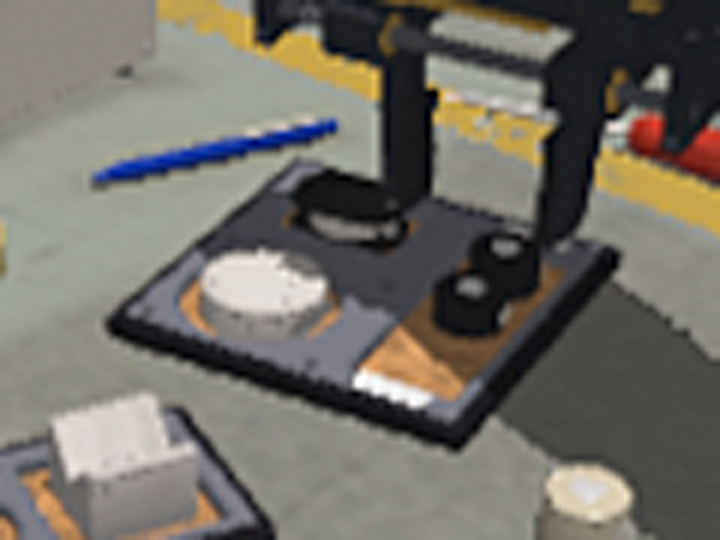

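The round block lies flat in its pocket; the fingers straddle the near (+y) black mount. Descending.

carry_out --motion '[-0.03, -0.07, 1.3, 0, 0, 0, -0.03, -0.07, 1.3, 0, 0, 0, -0.03, 0, 1.2, 0, 0, 0, 0, 0, 0, 0, 0, 0, 0, 0, 0, 0, 0, 0]'

```text
clock: 22.25
tool_pos: [0.5452, -0.212, 0.078]
eef_rot: [0.647, 0.763, 0.0, -0.0]
contact_force: [0.0, -0.5, -0.0]
opening: 0.567
```

Run:
```python
from h import *
plan((546.5,-210.3,12,9.4,0,1))
```

```text
t 22.25 tip [ 545.2 -212.    14. ] jaw 9.4 lean [-0.  0.] open 50.0 mm F [ 0.  -0.5 -0. ] q [ 0.39  0.97 -0.16  1.82  0.37  0.38  0.11]
[0.15, 0.16, 0.2, -0.0, -0.0, 0.0]
--
```

carry_out --motion '[0.15, 0.15, 0.2, 0, 0, 0, 0, 0, 0, 0, 0, 0]'

```text
clock: 22.5
tool_pos: [0.5467, -0.21, 0.0762]
eef_rot: [0.647, 0.763, 0.0, 0.0]
contact_force: [-0.7, 0.4, -0.3]
opening: 0.567
```

carry_out --motion '[0, 0, 0, 0, 0, 0, 0, 0, 0, 0, 0, 0, 0, 0, 0, 0, 0, 0, 0, 0, 0, 0, 0, 0, 0, 0, 0, 0, 0, 0]' --hand 2.2 --grip_force 15

```text
clock: 23.12
tool_pos: [0.5464, -0.2104, 0.0761]
eef_rot: [0.647, 0.763, 0.0, 0.0]
contact_force: [0.9, 0.6, 1.0]
opening: 0.325
```

Run:
```python
from h import *
a=np.radians(9.4);y=np.array([-np.sin(a),np.cos(a)])
c=np.array([588.6,-200])+np.array([np.cos(a),np.sin(a)])*-43
T=c+43*y;print(T)
st=monitor.get_state()
plan((T[0],T[1],15,9.4,0,4))
```

```text
[ 539.15438067 -164.60041343]
t 23.12 tip [ 546.4 -210.4   12.1] jaw 9.4 lean [ 0. -0.] open 28.6 mm F [0.9 0.6 1. ] q [ 0.38  0.98 -0.16  1.81  0.37  0.38  0.11]
[1.16, 0.01, -0.07, 0.0, 0.0, 0.0]
[1.16, 0.01, -0.07, 0.0, 0.0, 0.0]
[1.16, 0.01, -0.07, 0.0, 0.0, 0.0]
[1.16, 0.01, -0.07, 0.0, 0.0, 0.0]
--
```

carry_out --motion '[0, 0, -0.25, 0, 0, 0, 1.1, 0, 0, 0, 0, 0, 1.1, 0, 0, 0, 0, 0, 1.1, 0, 0, 0, 0, 0, 1.1, 0, 0, 0, 0, 0, 0, 0, 0, 0, 0, 0, 0, 0, 0, 0, 0, 0]'

```text
clock: 24.0
tool_pos: [0.5392, -0.1672, 0.0786]
eef_rot: [0.647, 0.763, -0.0, 0.0]
contact_force: [0.2, -0.6, -0.4]
opening: 0.323
```

Run:
```python
from h import *
plan((539.5,-166.5,12.1,9.4,0,1))
s=snapshot('scene');save(s,'v11',(220,140,340,230),6)
```

```text
t 24.00 tip [ 539.2 -167.3   14.6] jaw 9.4 lean [-0.    -0.001] open 28.5 mm F [ 0.2 -0.6 -0.4] q [ 0.3   0.96 -0.13  1.88  0.35  0.33  0.05]
[0.07, 0.04, 0.25, -0.0, 0.001, -0.0]
--
```

View pics/v11.png

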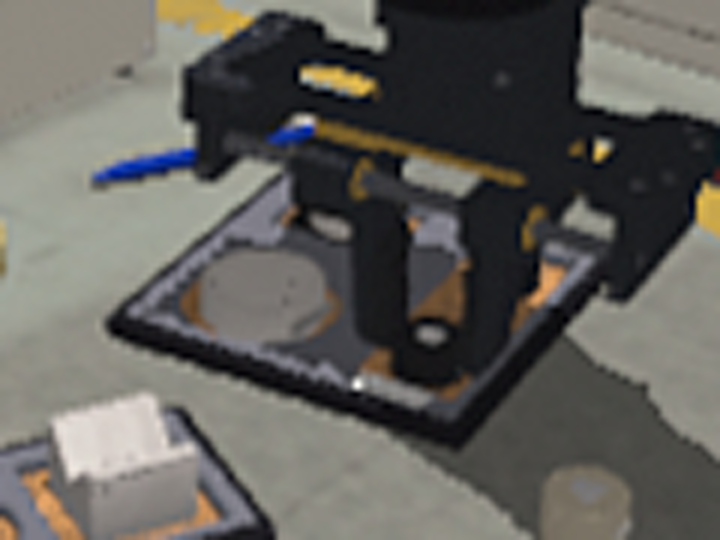

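The mount is at the +y end with a small gap left (435,350). Lower, release, lift.

carry_out --motion '[0, 0, 0.25, 0, 0, 0, 0, 0, 0, 0, 0, 0]'

```text
clock: 24.3
tool_pos: [0.5393, -0.1676, 0.0761]
eef_rot: [0.647, 0.762, -0.0, 0.0]
contact_force: [0.5, -1.2, 1.4]
opening: 0.322
```

carry_out --motion '[0, 0, 0, 0, 0, 0, 0, 0, 0, 0, 0, 0, 0, 0, 0, 0, 0, 0, 0, 0, -2, 0, 0, 0, 0, 0, -2, 0, 0, 0, 0, 0, -1, 0, 0, 0, 0, 0, 0, 0, 0, 0]' --hand 4.4

```text
clock: 25.18
tool_pos: [0.5395, -0.167, 0.1265]
eef_rot: [0.647, 0.763, 0.0, 0.0]
contact_force: [-0.6, 0.1, -0.1]
opening: 0.503
```

Run:
```python
from h import *
plan((441.8,-123.3,55,9.4,.03,4))
```

```text
t 25.18 tip [ 539.5 -167.    62.5] jaw 9.4 lean [ 0.001 -0.   ] open 44.3 mm F [-0.6  0.1 -0.1] q [ 0.32  0.88 -0.17  1.87  0.33  0.42  0.07]
[1.46, -2.19, 0.18, 0.007, 0.003, -0.0]
[1.46, -2.19, 0.2, 0.007, 0.003, -0.0]
[1.46, -2.18, 0.23, 0.007, 0.003, -0.0]
[1.45, -2.18, 0.25, 0.007, 0.003, -0.0]
--
```

carry_out --motion '[1.46, -2.19, 0.2, 0.005, 0.002, 0, 1.46, -2.19, 0.2, 0.005, 0.002, 0, 1.46, -2.19, 0.2, 0.005, 0.002, 0, 1.46, -2.19, 0.2, 0.005, 0.002, 0, 0, 0, 0, 0, 0, 0, 0, 0, 0, 0, 0, 0]' --hand 5

```text
clock: 25.92
tool_pos: [0.4444, -0.1239, 0.1186]
eef_rot: [0.647, 0.763, -0.005, -0.009]
contact_force: [0.6, 0.3, -0.4]
opening: 0.567
```

Run:
```python
from h import *
s=snapshot('scene');W=world(s)
a=np.radians(9.4);X=np.array([np.cos(a),np.sin(a)]);Y=np.array([-X[1],X[0]])
V=W*1000+[2,-4,1]
d=V[...,:2]-[588.6,-200.5];tx,ty=d@X,d@Y
m=(V[...,2]>15.5)&(V[...,2]<26)&(tx>-70)&(tx<-18)&(abs(ty)<65)
n,l,st_,_=cv2.connectedComponentsWithStats(m.astype(np.uint8))
for i in range(1,n):
    if st_[i,4]>15:
        k=l==i;print(st_[i],'tx',tx[k].min().round(1),tx[k].max().round(1),'ty',ty[k].min().round(1),ty[k].max().round(1),'z',np.median(V[k,2]).round(1))
m=(np.hypot(V[...,0]-441.8,V[...,1]+123.3)<25)&(V[...,2]>14)&(V[...,2]<26);P=V[m]
print('ivory',len(P),P.min(0).round(1),P.max(0).round(1))
plan((441.8,-123.3,9,9.4,.03,3))
```

```text
[285 194  13   9  86] tx -58.3 -30.2 ty 26.1 55.7 z 18.8
ivory 128 [ 427.8 -140.2   14. ] [ 456.2 -108.6   21.9]
t 25.98 tip [ 443.3 -123.7   54.7] jaw 9.4 lean [-0.019  0.004] open 50.0 mm F [ 0.6 -0.8  0. ] q [ 0.22  0.84 -0.08  2.17  0.36  0.17 -0.02]
[0.0, -0.0, 1.52, 0.003, 0.002, -0.0]
[-0.0, 0.0, 1.52, 0.003, 0.002, -0.0]
[-0.01, 0.01, 1.52, 0.003, 0.002, -0.0]
--
```

carry_out --motion '[0, 0, 1.5, 0.003, 0.002, 0, 0, 0, 1.5, 0.003, 0.002, 0, 0, 0, 1.4, 0.003, 0.002, 0, 0, 0, 0, 0, 0, 0, 0, 0, 0, 0, 0, 0]'

```text
clock: 26.6
tool_pos: [0.442, -0.1233, 0.0748]
eef_rot: [0.647, 0.763, -0.007, -0.015]
contact_force: [-0.1, -0.3, 0.5]
opening: 0.566
```

Run:
```python
from h import *
plan((441.8,-123.5,9,9.4,.03,1))
```

```text
t 26.60 tip [ 440.  -122.7   10.8] jaw 9.4 lean [-0.031  0.009] open 49.8 mm F [-0.1 -0.3  0.5] q [ 0.2   0.93 -0.04  2.17  0.37  0.07 -0.03]
[-0.1, 0.16, 0.17, -0.002, -0.001, -0.0]
--
```

carry_out --motion '[-0.1, 0.15, 0.17, 0, 0, 0, 0, 0, 0, 0, 0, 0]'

```text
clock: 26.85
tool_pos: [0.444, -0.1242, 0.0734]
eef_rot: [0.647, 0.763, -0.006, -0.014]
contact_force: [0.1, -0.0, 0.1]
opening: 0.572
```

carry_out --motion '[0, 0, 0, 0, 0, 0, 0, 0, 0, 0, 0, 0, 0, 0, 0, 0, 0, 0, 0, 0, 0, 0, 0, 0, 0, 0, 0, 0, 0, 0]' --hand 2.2

```text
clock: 27.48
tool_pos: [0.4437, -0.1241, 0.0732]
eef_rot: [0.647, 0.763, -0.007, -0.015]
contact_force: [0.3, -0.4, 2.8]
opening: 0.326
```

Run:
```python
from h import *
plan((442,-123.5,55,9.4,.02,2),(545.3,-205.1,55,9.4,0,4))
```

```text
t 27.48 tip [ 441.7 -123.5    9.3] jaw 9.4 lean [-0.031  0.009] open 28.7 mm F [ 0.3 -0.4  2.8] q [ 0.2   0.94 -0.04  2.17  0.37  0.08 -0.03]
[0.05, -0.09, -2.29, -0.005, -0.003, 0.0]
[0.04, -0.07, -2.29, -0.005, -0.003, 0.0]
--
[-2.42, 2.18, -0.06, -0.005, -0.002, 0.0]
[-2.42, 2.19, -0.05, -0.005, -0.002, 0.0]
[-2.42, 2.19, -0.03, -0.005, -0.002, 0.0]
[-2.42, 2.19, -0.02, -0.005, -0.002, 0.0]
--
```

carry_out --motion '[0.05, -0.08, -2.3, -0.005, -0.003, 0, 0.05, -0.08, -2.3, -0.005, -0.003, 0, -2.42, 2.19, 0, -0.005, -0.002, 0, -2.42, 2.19, 0, -0.005, -0.002, 0, -2.42, 2.19, 0, -0.005, -0.002, 0, -2.42, 2.19, 0, -0.005, -0.002, 0, 0, 0, 0, 0, 0, 0, 0, 0, 0, 0, 0, 0]'

```text
clock: 28.48
tool_pos: [0.5444, -0.2042, 0.1173]
eef_rot: [0.647, 0.763, 0.0, -0.001]
contact_force: [0.9, 0.1, -1.0]
opening: 0.33
```

Run:
```python
from h import *
plan((545.3,-205.1,20,9.4,0,3))
s=snapshot('scene');save(s,'v12',(220,140,340,230),6)
W=world(s)
a=np.radians(9.4);X=np.array([np.cos(a),np.sin(a)]);Y=np.array([-X[1],X[0]])
V=W*1000+[2,-4,1]
d=V[...,:2]-[588.6,-200.5];tx,ty=d@X,d@Y
m=(V[...,2]>15.5)&(V[...,2]<26)&(tx>-70)&(tx<-18)&(abs(ty)<65)
n,l,st_,_=cv2.connectedComponentsWithStats(m.astype(np.uint8))
for i in range(1,n):
    if st_[i,4]>15:
        k=l==i;print(st_[i],'tx',tx[k].min().round(1),tx[k].max().round(1),'ty',ty[k].min().round(1),ty[k].max().round(1),'z',np.median(V[k,2]).round(1))
```

```text
t 28.48 tip [ 544.3 -204.1   53.3] jaw 9.4 lean [-0.001  0.001] open 29.1 mm F [ 0.9  0.1 -1. ] q [ 0.4   0.91 -0.2   1.82  0.37  0.45  0.1 ]
[-0.04, 0.03, 1.11, -0.0, -0.0, 0.0]
[-0.04, 0.03, 1.11, -0.0, -0.0, 0.0]
[-0.03, 0.03, 1.11, -0.0, -0.0, 0.0]
--
[298 181  12   6  42] tx -55.2 -30.6 ty -47.6 -20.8 z 19.3
[285 194  13   8  85] tx -57.7 -29.6 ty 25.7 56.3 z 18.9
```

View pics/v12.png

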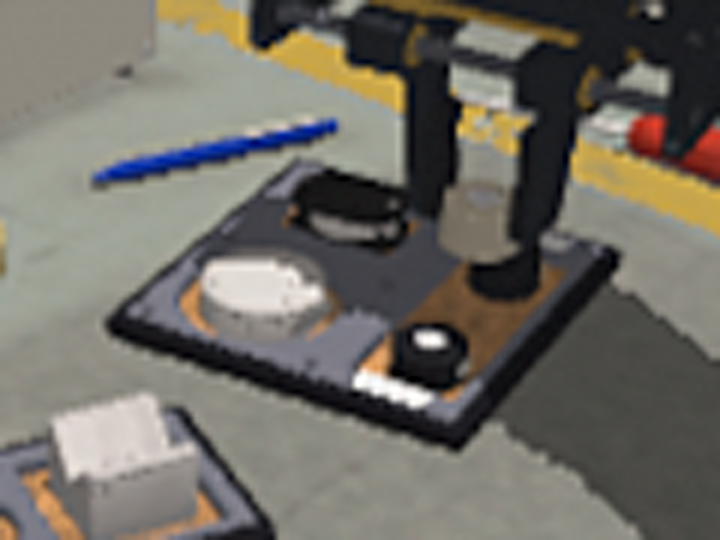

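Wide gap between the black mounts (channel y −20.8 to +25.7), ivory held above it. Lowering.

carry_out --motion '[-0.04, 0.03, 1.1, 0, 0, 0, -0.04, 0.03, 1.1, 0, 0, 0, 0, 0.03, 1.1, 0, 0, 0, 0, 0, 0, 0, 0, 0, 0, 0, 0, 0, 0, 0]'

```text
clock: 29.15
tool_pos: [0.5465, -0.2055, 0.0846]
eef_rot: [0.647, 0.763, 0.0, 0.0]
contact_force: [-0.5, 0.1, -0.5]
opening: 0.327
```

Run:
```python
from h import *
plan((545.3,-205.1,12.8,9.4,0,1))
```

```text
t 29.15 tip [ 546.6 -205.5   20.6] jaw 9.4 lean [0.001 0.   ] open 28.8 mm F [-0.5  0.1 -0.5] q [ 0.38  0.96 -0.18  1.82  0.38  0.39  0.09]
[0.06, -0.12, 0.78, 0.001, -0.0, 0.0]
--
```

carry_out --motion '[0.05, -0.1, 0.4, 0, 0, 0, 0, 0, 0.38, 0, 0, 0, 0, 0, 0, 0, 0, 0, 0, 0, 0, 0, 0, 0]'

```text
clock: 29.65
tool_pos: [0.5454, -0.2052, 0.0769]
eef_rot: [0.647, 0.763, 0.0, 0.0]
contact_force: [-0.2, 0.3, 0.3]
opening: 0.335
```

carry_out --motion '[0, 0, 0, 0, 0, 0, 0, 0, 0, 0, 0, 0, 0, 0, 0, 0, 0, 0, 0, 0, -2, 0, 0, 0, 0, 0, -3, 0, 0, 0, 0, 0, -4, 0, 0, 0, 0, 0, -4, 0, 0, 0, 0, 0, 0, 0, 0, 0]' --hand 4.4

```text
clock: 30.65
tool_pos: [0.5472, -0.2058, 0.2112]
eef_rot: [0.647, 0.763, 0.002, 0.004]
contact_force: [0.1, -0.3, -0.3]
opening: 0.499
```

carry_out --motion '[-1, -4, -1, 0, 0, 0, -1, -4, -1, 0, 0, 0, -1, -3, -1, 0, 0, 0, -2, 0, -1, 0, 0, 0, -2, 0, -1, 0, 0, 0, 0, 0, 0, 0, 0, 0]'

```text
clock: 31.4
tool_pos: [0.448, -0.2937, 0.2572]
eef_rot: [0.648, 0.762, 0.0, 0.001]
contact_force: [0.0, 0.4, -0.1]
opening: 0.501
```

Run:
```python
from h import *
plan()
s=snapshot('scene')
t=snapshot('top')
A=cv2.resize(s['frame'][150:270,180:340,::-1],(640,480),interpolation=2)
cv2.imwrite('pics/v13.png',A)
W=world(s)
a=np.radians(9.4);X=np.array([np.cos(a),np.sin(a)]);Y=np.array([-X[1],X[0]])
V=W*1000+[2,-4,1]
d=V[...,:2]-[588.6,-200.5];tx,ty=d@X,d@Y
m=(V[...,2]>16.5)&(V[...,2]<28)&(tx>-70)&(tx<-18)&(abs(ty)<65)
n,l,st_,_=cv2.connectedComponentsWithStats(m.astype(np.uint8))
for i in range(1,n):
    if st_[i,4]>15:
        k=l==i;print(st_[i],'tx',tx[k].min().round(1),tx[k].max().round(1),'ty',ty[k].min().round(1),ty[k].max().round(1),'z',np.median(V[k,2]).round(1),s['frame'][k].mean(0).round())
```

```text
t 31.40 tip [ 448.1 -293.8  193.2] jaw 9.2 lean [ 0.002 -0.001] open 44.1 mm F [ 0.   0.4 -0.1] q [ 0.69  0.65 -0.32  1.88  0.32  0.66  0.34]
[292 179  18  15 164] tx -58.3 -25.3 ty -50.6 17.4 z 21.4 [132. 125. 115.]
[285 194  13   8  83] tx -59.5 -30.5 ty 24.7 55.6 z 18.9 [61. 59. 61.]
```

View pics/v13.png

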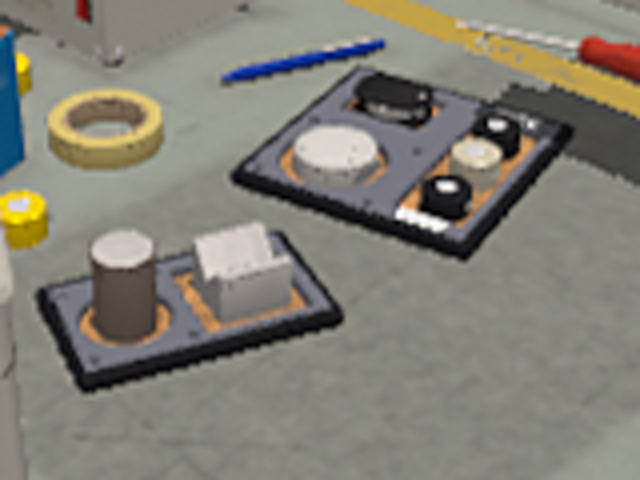

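All in place: bar (123,285), anvil vee up (245,275), round block (337,155), ivory (475,160) between the black mounts (498,135; 446,195). One seating-height check, then hand in.

Run:
```python
from h import *
s=snapshot('scene');V=world(s)*1000+[2,-4,1]
for n,(x,y,r),z,h in [('anvil',(572.2,-29.3),33,0) and ('anvil',(572.2,-29.3,28),30,33),('bar',(599,27.7,24),45,51),('round',(616,-162.3,30),15,18)]:
    m=(np.hypot(V[...,0]-x,V[...,1]-y)<r)&(V[...,2]>z);P=V[m];print(n,len(P),'expect',h,'z',np.percentile(P[:,2],[10,50,95]).round(1),'c',((P.min(0)+P.max(0))/2)[:2].round(1))
workorder.finish_job()
```

```text
anvil 122 expect 33 z [30.8 32.3 34.1] c [571.8 -29.1]
bar 162 expect 51 z [47.  51.1 52.5] c [598.7  28.2]
round 201 expect 18 z [16.4 17.9 19.2] c [ 615.8 -160.5]
the job is handed in; nothing more can be done
```

Both kits are made up and the job is handed in, at about 31.5 s on the clock.

- **Small tray:** the vee anvil stands in the square pocket, vee up, and the bar end stands upright in the round pocket.
- **Large tray:** the round block lies flat in its pocket. I shifted the +y black mount to the +y end of the channel and stood the ivory mount between the two black ones. I did not touch the square block, the loupe or the look-alikes.

**Last checks (depth camera):**

| Item | Measured top height | Expected |
|---|---|---|
| Anvil | 32.3 mm | 33 mm |
| Bar end | 51.1 mm | 51 mm |
| Round block | 17.9 mm | 18 mm |

Each of these three stands within about 2 mm of its pocket's centre. The final picture shows the ivory mount between the two black mounts. The wrist force stayed below about 5 N in every reading I took.

**Disagreements found on the way:**

- **Cameras:** the two cameras differed by about 3–6 mm. I settled this by measuring the gripper's fingers, which put the overhead camera close to right.
- **Reach:** the wrist joint (q6) reached its range limit when I first lowered the arm over the anvil. I worked round it by tilting the tool 2–3 degrees for the anvil, bar and ivory mount.
- **Ivory mount:** in the last measurement it merged with the −y black mount into one patch. Its place there rests on the picture and the gripper's position, not a separate measurement.

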